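Pack the wash basket, then hold the parts washer's sprung lid at its balance point

TASK

Pack the wheel motor and the green gearbox upright into the wash basket where it stands, next to the hub already in it, so that all three sit flat on its floor; leave the battery pack and everything else on the bench alone. Then take the parts washer's sprung lid by its handle and raise it past its balance point, a few centimetres beyond where the springs take over, without letting it fly open. Ease it back to just below the balance point, two or three centimetres at the handle, and stay there gripping the handle so that I can put the basket in: you finish while still holding the lid, do not let go.

Things in the scene. Friction and masses are not known exactly. Their poses are not given: they have to be found in the camera images.
- motor: wheel motor to be packed: aluminium can 52 mm in diameter, 70 mm tall, with a black band near the top and a thin steel shaft (8 mm in diameter) up to 80 mm; about 0.4 kg. Starts upright on the bench. Origin at the centre of its underside, z up along its axis.
- gearbox: gearbox to be packed: green block 52 (its x) by 38 (its y) by 70 mm tall, with a round silver boss on top up to 75 mm; about 0.35 kg. Starts upright on the bench. Origin at the centre of its underside, z up.
- basket: perforated steel wash basket, open on top, loose on the bench, about 0.8 kg: outside 176 (its x) by 66 (its y) by 34 mm high, walls and floor 3 mm, so inside 170 by 60 mm. Everything goes in one row along its x. Origin at the centre of its underside, z up. Do not push it more than a few centimetres.
- hub: aluminium wheel hub already standing in the basket against the end at the basket's -x: flange 50 mm in diameter, 40 mm tall. Origin at the centre of its underside. The room left beside it, about 118 mm long, takes the motor and the gearbox in either order with some 4 mm to spare around each.
- washer: bench-top parts washer, fixed: grey steel tub 260 (its x) by 420 (its y) mm, blue lid, top 160 mm above the bench when shut. Its front, with the handle, is at its -x, facing the robot. Origin at the centre of its underside, x to the rear, z up. The lid's hinge line runs along its y, 147 mm behind (+x of) the origin and 105 mm up; the shut handle bar is 334 mm ahead of that line, 37 mm above it.
- washer_lid (a joint): lid angle in rad about the hinge line: 0 shut (the start), grows as its front rises, stop at 1.25. Balance point 0.55: below it the lid sinks shut if let go, above it the springs throw it open, so hold it both ways. Raised past: above 0.585 for a moment; flown open: above 0.85; just below: 0.42 to 0.54. 0.1 rad is 34 mm at the handle (1.1 N lifts it from shut).
- lid_handle (a point): black bar handle at the lid's front: 12 mm thick, 150 mm long along the washer's y, bar 50 mm ahead of the lid's front face (44 mm gap), an arm at each end. This point is mid-bar. 142 mm above the bench when shut, 311 at the balance point. Pinch it from above, a finger each side; it can turn in a moderate grip (15 N), so the tool may stay pointing down.
- battery: bystander: black battery pack with an orange top, 110 by 60 by 45 mm; it must not be washed. Origin at the centre of its underside.
- grease_tin: bystander: squat tin with yellow cap, 60 mm in diameter, 55 mm tall. Origin at the centre of its underside.
- screwdriver: bystander: screwdriver with red handle, 200 mm long, lying.
- blade_disc: bystander: dark mower blade disc 180 mm in diameter, 10 mm high, lying. Origin at the centre of its underside.
- wrench: bystander: steel wrench, 180 mm long, lying.
Things that resemble listed ones, but are neither listed nor needed, are in the scene too. Leave any red look-alike of the gearbox alone.

How it is judged:
On the way, in this order (a step that is already met when the one before it is completed fails the run):
1. motor and gearbox stand in the basket beside the hub, flat on its floor, and are let go (x of motor in the frame of basket between -0.063 and 0.063 m and y of motor in the frame of basket between -0.008 and 0.008 m and z of motor in the frame of basket between -0.002 and 0.008 m and angle between each of motor, gearbox, hub's own z axis and vertical below 0.12 rad and x of gearbox in the frame of basket between -0.07 and 0.07 m and y of gearbox in the frame of basket between -0.015 and 0.015 m and z of gearbox in the frame of basket between -0.002 and 0.008 m and x of hub in the frame of basket between -0.064 and 0.064 m and y of hub in the frame of basket between -0.008 and 0.008 m and z of hub in the frame of basket between -0.002 and 0.008 m and angle between basket's own z axis and vertical below 0.06 rad and distance of basket from where it was at the start of the episode below 0.08 m and contact force between the fingers and motor below 0.1 N and contact force between the fingers and gearbox below 0.1 N and contact force between the fingers and basket below 0.1 N), for 0.2 s.
2. the lid is raised past its balance point by its handle (value of joint washer_lid above 0.585 rad and contact force between the fingers and washer above 3 N and distance between the grasp point and lid_handle below 0.09 m), for 0.15 s.
At the end, for the whole second after the job is handed in: Motor, gearbox and hub stand upright (within 0.12 rad) on the basket's floor (within 5 mm), the basket within 80 mm of its start; the lid is still, at 0.42 to 0.54 rad, just below its balance point at 0.55, and the fingers grip its handle (over 3 N) (all of step 1 and value of joint washer_lid between 0.42 and 0.54 rad and velocity of joint washer_lid between -0.05 and 0.05 rad/s and contact force between the fingers and washer above 3 N and distance between the grasp point and lid_handle below 0.09 m); the arm keeps its last pose, push and grip.
It fails at once if the lid flies open (above 0.85 rad) (value of joint washer_lid above 0.85 rad).
It fails at once if the battery pack is disturbed (moved more than 40 mm) (distance of battery from where it was at the start of the episode above 0.04 m).
It fails at once if another bystander on the bench is disturbed (moved more than 40 mm) (distance of any of grease_tin, screwdriver, blade_disc, wrench from where it was at the start of the episode above 0.04 m).
It also fails if it takes over 67 s, if anything falls off the work surface, if the arm or the gripper's body presses on something with over 40 N, if the wrist force passes 120 N, or if a joint passes its speed limit or range.

ROBOT

A 6-joint arm with a two-finger parallel gripper is mounted at the origin on the work surface. World frame = base frame: x ahead of the robot, y to its left, z up, the work surface at z = 0. Lengths are in m, angles in rad, forces in N, time in s.
With the tool pointing down it reaches from about 0.375 to 0.9 m from the base axis. Payload 3.1 kg.
Tool frame: the origin (TCP) lies where the fingers leave the gripper's body, on its centre line; the fingertips stand 70 mm ahead of it and the grasp point (between the pads) lies 51 mm ahead of it; z points along the fingers, y is the line along which they close (so a half turn about z gives the same grasp; the last joint's range is limited). The gripper opens to 87 mm and grips with 3 to 60 N. Pads are 19 mm wide; open, the fingers measure 117 mm over their backs; the gripper's body (75 mm by 190 mm) begins 51 mm behind the grasp point.
Start: joints at [-0.178, 0.527, 1.433, -0, 1.181, -0.178], TCP at [0.625, 0, 0.292] pointing down, gripper open.
Joint ranges: [-3.08, 3.08], [-0.75, 2.2], [0.22, 2.44], [-1.43, 4.57], [0, 2.65], [-2.85, 2.85]. Speed limits (rad/s): [2.79, 2.79, 3.14, 3.14, 3.14, 3.14].

INTERFACE

Orientations are given as a unit quaternion [w, x, y, z].
In Python, from workcell import manip gives the robot as it stands. Calls block until the motion is done:
- manip.reach(position, orientation): joint-space move of the TCP to a pose.
- manip.servo_line(position, frame=None, velocity=0.15, max_force=None): straight line of the TCP; frame=None keeps the orientation; velocity is the mean speed in m/s. With max_force (N) it stops when the force on the tool has changed by that much, and returns True; else False.
- manip.goto_joints(angles): joint-space move.
- manip.grip(opening, strength=None): finger opening in m; strength is the grip in N (None keeps the last); returns when the fingers have stopped.
- manip.dwell(seconds).
- manip.inverse_kinematics(position, orientation): joint angles nearest the present ones, or None.
- manip.get_image(name): name is "scene" or "side" or "wrist"; returns the picture (384x512x3 uint8, blue, green, red); there is no depth.
- manip.get_calibration(name): a dict with "mtx" (3x3 intrinsics, pixels), "R" (3x3) and "t" (3): a world point X has camera coordinates R X + t. Camera axes: x right, y down, z forward; pixel columns grow to the right and rows downward; lengths in m; the calibration is good to about 2 mm. The wrist camera is an equidistant fisheye: a pixel r from the principal point sees the ray r / f radians off the axis. A picture is of the moment at which its call begins: read the wrist's pose just before it. get_calibration takes no time and is no camera call; for the wrist camera it gives the pose at the moment of the call.
A pose or a line that the arm cannot do raises manip.PlanningError and nothing moves.
- manip.close_job(): hands the job in; it is judged then, once.
Trained networks look in the newest picture that a camera, given by its name, has taken for a name from the list of things; names that differ only in an ending like _2 or _b are one class to them, and where a whole thing is asked for, a point or a joint stands for the part that bears it (a point fixed in the world has none). Each returns a list of dicts, best first, with "confidence" (0 to 1); they miss things now and then, are a little off and sometimes report something else, mostly with a low value. They report only what shows in the picture. A call takes as long as a camera call. They do not tell look-alikes from the thing itself.
- manip.look_for(target, camera): "location" ([x, y, z] in m, in the coordinates of the camera as it stood for that picture, good to about 4 mm: the middle of the surface that is visible of it).
Readings, each from a call of its own:
- manip.get_time_s(): time.
- manip.get_qpos(): joint angles.
- manip.get_joint_vel(): joint speeds.
- manip.get_effort(): joint torques, N m.
- manip.get_ee_pos(): TCP position.
- manip.get_orientation(): TCP orientation.
- manip.get_force(): force on the tool from outside, world axes, zero at the start.
- manip.get_moment(): the same for the moment, N m.
- manip.get_grip_width(): finger opening in m.
- manip.get_grasp_force(): force on a finger pad.
Only numpy, scipy, OpenCV 4.12 (cv2) and the standard library are available. Lean on these libraries where they do the work, as an engineer would, in place of code of your own. Each camera call takes 0.05 s, during which the arm holds its last target. There are 200 camera calls.

## Working session

There is one attempt and no reset: what is moved stays moved. The work goes in short steps, each a Python script; the robot and the scene stay as the last script left them, time stands still between calls to the robot, and variables do not carry over. Pictures are saved under pics/ and viewed, at most 10 in all, crops included, and the job is handed in when it is done.

```bash
mkdir -p pics; ls; cat > h.py <<'E'
import numpy as np, cv2
from workcell import manip as m
def pic(cam,name):
    im=m.get_image(cam); cv2.imwrite(f'pics/{name}.png',im); return im
def w(cam,p,cal=None):
    c=cal or m.get_calibration(cam); return np.array(c['R']).T@(np.array(p)-np.array(c['t']))
def px(cam,X,c=None):
    c=c or m.get_calibration(cam); p=np.array(c['R'])@np.array(X)+np.array(c['t']); q=np.array(c['mtx'])@p; return q[:2]/q[2]
E
python3 - <<'E'
from h import *
a=pic('scene','scene0'); b=pic('side','side0')
cv2.imwrite('pics/both0.png',np.vstack([a,b])[:, :]) 
for cam in ('scene','side'):
    for n in ['motor','gearbox','basket','hub','washer','lid_handle','battery','grease_tin','screwdriver','blade_disc','wrench']:
        for d in m.look_for(n,cam)[:3]:
            X=w(cam,d['location']); print(cam,n,round(d['confidence'],2),X.round(3),px(cam,X).round())
print(m.get_time_s(), m.get_orientation())
E
```

```text
pics
scene motor 0.96 [0.457 0.342 0.055] [304. 160.]
scene motor 0.26 [ 0.69  -0.233  0.164] [136. 259.]
scene gearbox 0.87 [0.588 0.349 0.054] [332. 183.]
scene gearbox 0.72 [0.377 0.429 0.052] [312. 140.]
scene basket 0.72 [0.515 0.2   0.015] [274. 196.]
scene basket 0.61 [ 0.646 -0.224  0.166] [134. 243.]
scene hub 0.69 [0.442 0.202 0.029] [262. 178.]
scene hub 0.43 [ 0.647 -0.224  0.162] [134. 244.]
scene hub 0.23 [ 0.694 -0.228  0.16 ] [139. 261.]
scene washer 0.6 [ 0.69  -0.232  0.161] [137. 260.]
scene washer 0.51 [0.591 0.35  0.056] [333. 183.]
scene lid_handle 0.66 [ 0.645 -0.222  0.166] [135. 242.]
scene battery 0.64 [0.695 0.321 0.04 ] [347. 212.]
scene grease_tin 0.66 [ 0.644 -0.225  0.168] [133. 242.]
scene blade_disc 0.75 [0.753 0.141 0.006] [302. 261.]
side motor 0.77 [0.436 0.338 0.055] [197. 170.]
side motor 0.67 [0.744 0.161 0.007] [307. 192.]
side gearbox 0.7 [0.572 0.35  0.049] [236. 158.]
side gearbox 0.67 [0.358 0.426 0.048] [166. 160.]
side basket 0.77 [0.503 0.202 0.013] [232. 203.]
side hub 0.67 [0.43  0.198 0.041] [210. 205.]
side washer 0.61 [0.39  0.047 0.05 ] [213. 245.]
side washer 0.56 [ 0.583 -0.267  0.157] [331. 294.]
side lid_handle 0.75 [ 0.595 -0.244  0.155] [331. 285.]
side battery 0.65 [0.657 0.33  0.044] [262. 157.]
side grease_tin 0.77 [0.393 0.046 0.049] [214. 245.]
side screwdriver 0.81 [ 0.389 -0.111  0.019] [232. 296.]
side blade_disc 0.77 [0.741 0.158 0.008] [306. 193.]
side wrench 0.52 [0.527 0.48  0.007] [211. 146.]
1.2 [ 1.95421598e-06  7.07103401e-01  7.07110161e-01 -4.48936289e-06]
```

View pics/scene0.png

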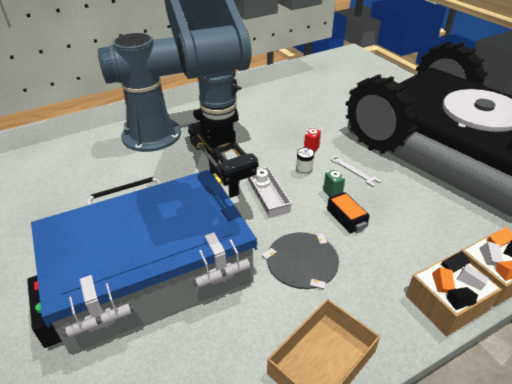

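View pics/side0.png

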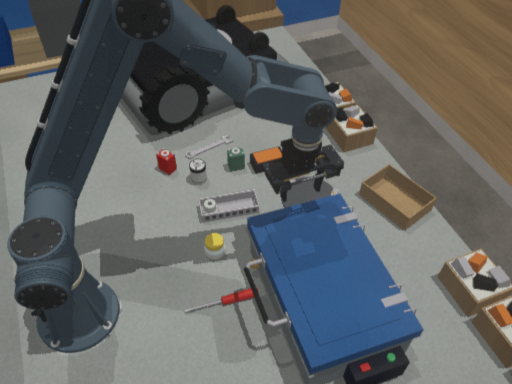

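The scene view has two gearbox-shaped blocks: red at scene (312,140) / side (166,160), and green at scene (334,183) / side (236,158). The green one fits the description. The basket is at side (228,206) with the hub at its left end. The motor is at side (198,170), and the handle bar runs along side (258,268)-(283,322). Next I'll look from above with the wrist camera.

```bash
cat >> h.py <<'E'
DOWN=np.array(m.get_orientation()) if False else np.array([0,.70710678,.70710678,0])
from scipy.spatial.transform import Rotation as Ro
def down(yaw):  # tool pointing down, closing line (tool y) at angle yaw from world x
    y=np.array([np.cos(yaw),np.sin(yaw),0]); z=np.array([0,0,-1.]); x=np.cross(y,z)
    q=Ro.from_matrix(np.c_[x,y,z]).as_quat(); return np.r_[q[3],q[:3]]
def ray(u,v,c):  # equidistant fisheye
    K=np.array(c['mtx']); a=np.array([(u-K[0,2])/K[0,0],(v-K[1,2])/K[1,1]]); r=np.hypot(*a)
    d=np.r_[a/max(r,1e-9)*np.sin(r),np.cos(r)]; R=np.array(c['R']); return -R.T@np.array(c['t']), R.T@d
def atz(u,v,z,c):
    o,d=ray(u,v,c); return o+d*(z-o[2])/d[2]
def fpx(X,c):
    K=np.array(c['mtx']); p=np.array(c['R'])@np.array(X)+np.array(c['t']); th=np.arctan2(np.hypot(p[0],p[1]),p[2]); n=p[:2]/np.hypot(p[0],p[1])
    return np.array([K[0,2]+K[0,0]*th*n[0],K[1,2]+K[1,1]*th*n[1]])
def ortho(im,c,x0,x1,y0,y1,z,s=2000):
    """top view at height z: rows = x decreasing downward, cols = y decreasing right"""
    K=np.array(c['mtx']);R=np.array(c['R']);t=np.array(c['t'])
    xs=np.arange(x1,x0,-1/s); ys=np.arange(y1,y0,-1/s); Y,X=np.meshgrid(ys,xs)
    P=np.stack([X,Y,np.full_like(X,z)],-1)@R.T+t; h=np.hypot(P[...,0],P[...,1]); th=np.arctan2(h,P[...,2])
    u=K[0,2]+K[0,0]*th*P[...,0]/h; v=K[1,2]+K[1,1]*th*P[...,1]/h
    return cv2.remap(im,u.astype('f4'),v.astype('f4'),cv2.INTER_CUBIC)
E
python3 - <<'E'
from h import *
import pickle
print(m.get_orientation())
c=m.get_calibration('wrist'); print(c['mtx'], -np.array(c['R']).T@c['t'])
m.reach([0.50,0.25,0.33],down(np.pi/2 if 0 else 0)) if False else m.reach([0.50,0.25,0.33],m.get_orientation())
c=m.get_calibration('wrist'); im=pic('wrist','w1'); pickle.dump((im,c),open('w1.pkl','wb'))
print(m.get_time_s(),-np.array(c['R']).T@c['t'],np.array(c['R'])[2])
for n in ['motor','gearbox','basket','hub','battery']:
    for d in m.look_for(n,'wrist')[:3]:
        X=w('wrist',d['location'],c); print(n,round(d['confidence'],2),X.round(3),fpx(X,c).round())
E
```

```text
[ 1.95421598e-06  7.07103401e-01  7.07110161e-01 -4.48936289e-06]
[[297.31863964   0.         255.92441328]
 [  0.         297.31863964 184.59991973]
 [  0.           0.           1.        ]] [0.6240969  0.06677139 0.38442641]
2.3417 [0.49988477 0.31609858 0.42208594] [ 0.0011837  -0.24095195 -0.97053632]
gearbox 0.83 [0.573 0.364 0.066] [316.  73.]
gearbox 0.83 [0.366 0.429 0.07 ] [146.  27.]
gearbox 0.44 [0.715 0.195 0.005] [393. 195.]
basket 0.93 [0.504 0.193 0.005] [258. 197.]
basket 0.73 [0.401 0.079 0.03 ] [192. 272.]
hub 0.74 [0.436 0.214 0.042] [208. 190.]
hub 0.61 [0.502 0.189 0.001] [257. 199.]
battery 0.66 [0.666 0.333 0.046] [381. 104.]
```

View pics/w1.png

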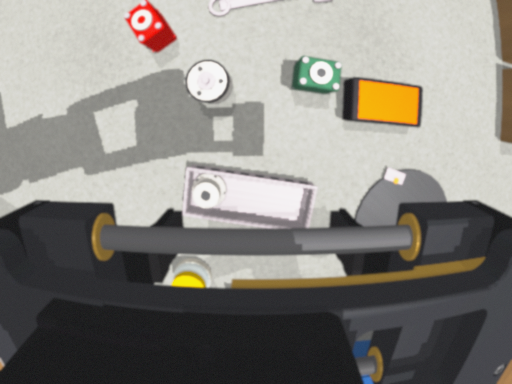

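The wrist view shows:
- motor (208,80)
- green gearbox (320,74)
- red look-alike (150,25)
- basket (250,197), with the hub at its -x end (206,192)
- battery (385,102)

I'll rectify it and fit precise poses, with an enlarged crop to confirm.

```bash
python3 - <<'E'
from h import *
import pickle
im,c=pickle.load(open('w1.pkl','rb'))
s=2000
g=ortho(im,c,.40,.64,.29,.42,.07,s); b=ortho(im,c,.40,.64,.14,.27,.034,s)
o=np.hstack([g,b]); 
for k in range(0,o.shape[0],40): cv2.line(o,(0,k),(6,k),(0,0,255),1)
for k in range(0,o.shape[1],40): cv2.line(o,(k,0),(k,6),(0,0,255),1)
cv2.imwrite('pics/o1.png',o)
# gearbox: green mask
f=g.astype(int); mk=((f[...,1]>f[...,2]+25)&(f[...,1]>f[...,0]+10)).astype('u1')
n,l,st,ce=cv2.connectedComponentsWithStats(mk); i=1+st[1:,4].argmax()
r=cv2.minAreaRect(np.argwhere(l==i)[:,::-1].astype('f4')); print('gear rect col,row,size mm',r, .64-r[0][1]/s,.42-r[0][0]/s)
gray=cv2.cvtColor(g,6)
ci=cv2.HoughCircles(cv2.GaussianBlur(gray,(5,5),0),cv2.HOUGH_GRADIENT,1.5,60,param1=100,param2=25,minRadius=44,maxRadius=60)
for q in (ci[0][:4] if ci is not None else []): print('circ',.64-q[1]/s,.42-q[0]/s,q[2]/s)
E
```

```text
gear rect col,row,size mm ((114.17684173583984, 132.90853881835938), (81.38804626464844, 111.53585052490234), 6.34019136428833) 0.5735457305908204 0.36291157913208005
circ 0.44312498 0.354375 0.0262
circ 0.62462497 0.33787498 0.02545
circ 0.57212496 0.35812497 0.023725001
```

View pics/o1.png

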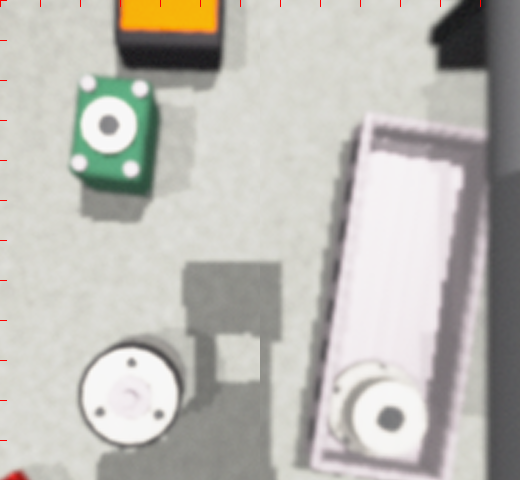

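The crop confirms the green gearbox with its silver boss at (109,125), the motor at (130,395), and the basket at right with the hub at the lower (-x) end. Next are an unobstructed view of the basket and one of the handle.

```bash
python3 - <<'E'
from h import *
import pickle
cs,cd=m.get_calibration('scene'),m.get_calibration('side')
for cam,pts in (('scene',[(92,195),(158,181)]),('side',[(258,268),(283,322)])):
    c=m.get_calibration(cam)
    for p in pts:
        d=np.array(c['R']).T@np.linalg.inv(c['mtx'])@np.r_[p,1.]; o=-np.array(c['R']).T@c['t']; print(cam,p,(o+d*(.142-o[2])/d[2]).round(3))
m.reach([0.46,-0.28,0.36],down(np.pi/2-np.pi/2))
c=m.get_calibration('wrist'); im2=pic('wrist','w2'); 
m.reach([0.50,0.12,0.33],down(0))
c3=m.get_calibration('wrist'); im3=pic('wrist','w3'); pickle.dump((im2,c,im3,c3),open('w23.pkl','wb'))
a=ortho(im2,c,.36,.62,-.42,-.05,.142,1500); b=ortho(im3,c3,.40,.62,.14,.27,.034,2400)
H=max(a.shape[0],b.shape[0]); pad=lambda i:cv2.copyMakeBorder(i,0,H-i.shape[0],0,0,0)
o=cv2.hconcat([pad(b),pad(a)]);print(b.shape,a.shape,o.shape); cv2.imwrite('pics/o2.png',o[:, :]); print(m.get_time_s(),m.get_orientation())
E
```

```text
scene (92, 195) [ 0.414 -0.265  0.142]
scene (158, 181) [ 0.443 -0.104  0.142]
side (258, 268) [ 0.455 -0.127  0.142]
side (283, 322) [ 0.453 -0.284  0.142]
(528, 312, 3) (390, 555, 3) (528, 867, 3)
6.1083 [3.42690484e-04 7.07593612e-01 7.06619526e-01 9.19769496e-05]
```

```bash
python3 -c "
import cv2;a=cv2.imread('pics/o2.png');print(a.shape)"
```

```text
(528, 867, 3)
```

View pics/o2.png

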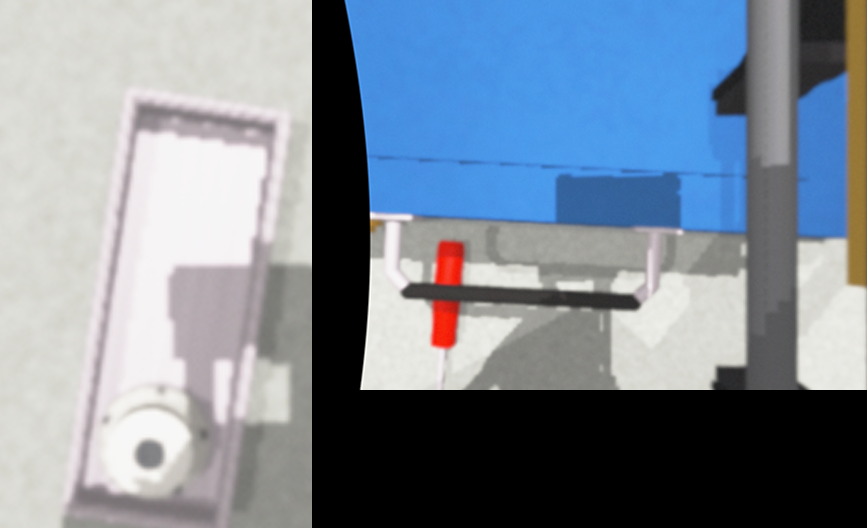

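The basket rim corners show at (130,92), (290,110) and (65,520), with the hub at (148,455). The handle bar runs (403,290)-(640,302), with the screwdriver lying well below it. I'll refine the basket pose numerically using the rim colour.

```bash
python3 - <<'E'
from h import *
import pickle
from scipy.optimize import minimize
im1,c1=pickle.load(open('w1.pkl','rb')); _,_,im3,c3=pickle.load(open('w23.pkl','rb'))
def samp(p,L,W,im,c):
    x,y,a=p; t=np.linspace(-1,1,81); 
    P=np.r_[np.c_[t*L,0*t+W],np.c_[t*L,0*t-W],np.c_[0*t+L,t*W],np.c_[0*t-L,t*W]]
    X=np.c_[x+P[:,0]*np.cos(a)-P[:,1]*np.sin(a),y+P[:,0]*np.sin(a)+P[:,1]*np.cos(a),0*P[:,0]+.034]
    uv=np.array([fpx(q,c) for q in X],dtype='f4'); f=cv2.GaussianBlur(im,(0,0),.7).astype('f4'); f=f[...,2]+f[...,0]-2*f[...,1]
    v=cv2.remap(f,uv[:,:1],uv[:,1:],1)[:,0]; ok=(uv[:,1]<205 if im is im1 else uv[:,1]>0); return np.clip(v[ok],-10,30).mean()
for ims in ([(im1,c1)],[(im3,c3)],[(im1,c1),(im3,c3)]):
    r=minimize(lambda p:-sum(samp(p,.0865,.0315,*i) for i in ims),[.4907,.1969,-.147],method='Nelder-Mead',options=dict(initial_simplex=[[.4907,.1969,-.147],[.494,.1969,-.147],[.4907,.200,-.147],[.4907,.1969,-.12]]))
    print(r.x.round(4),r.fun)
E
```

```text
[ 0.4907  0.1996 -0.1524] -13.894468307495117
[ 0.4888  0.1961 -0.1527] -13.710874557495117
[ 0.4895  0.199  -0.1514] -26.20391082763672
```

```bash
cat >> h.py <<'E'
B=np.array([.490,.198]); BY=-.15
def bas(x,y=0): return B+np.array([x*np.cos(BY)-y*np.sin(BY),x*np.sin(BY)+y*np.cos(BY)])
def pick(xy,yaw,op,gz=.058):
    q=down(yaw); m.grip(op,30); m.reach([*xy,.20],q); m.servo_line([*xy,gz+.051],velocity=.12); m.grip(0.0,30)
    print('grip',m.get_grip_width(),m.get_grasp_force()); m.servo_line([*xy,gz+.051+.075],velocity=.2)
    print('lifted',m.get_grip_width(),m.get_force())
def place(xy,yaw,gz=.058):
    q=down(yaw); m.reach([*xy,gz+.051+.075],q); m.servo_line([*xy,gz+.051+.045],velocity=.15)
    s=m.servo_line([*xy,gz+.051+.002],velocity=.04,max_force=8); print('stop',s,m.get_ee_pos(),m.get_force(),m.get_time_s())
    return s
E
python3 - <<'E'
from h import *
pick([.4428,.3547],np.pi/2+BY,.078)
place(bas(-.004),np.pi/2+BY)
a=pic('side','s1'); b=pic('scene','c1')
A=cv2.resize(a[150:250,150:290],None,fx=2.8,fy=2.8); C=cv2.resize(b[130:230,210:350],None,fx=2.8,fy=2.8); cv2.imwrite('pics/p1.png',cv2.hconcat([A,C]))
E
```

```text
grip 0.05142147416515899 29.99525733757764
lifted 0.05127614314200354 [ 0.51272857  0.01517363 -4.97207413]
stop True [0.48580773 0.19846702 0.11227672] [-0.06763794 -0.78570788  4.5178678 ] 11.725
```

View pics/p1.png

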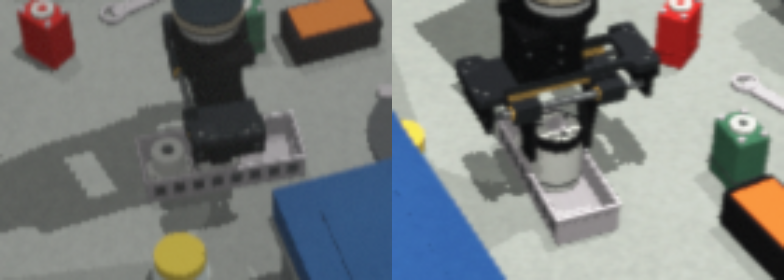

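The motor stopped at TCP z 0.1123, which is floor contact, and it stands inside the basket beside the hub. I'll release it and recheck from above before placing the gearbox.

```bash
python3 - <<'E'
from h import *
m.grip(.072,30); p=m.get_ee_pos(); m.servo_line([p[0],p[1],.20],velocity=.2)
m.reach([.52,.17,.33],down(0))
c=m.get_calibration('wrist'); im=pic('wrist','w4')
b=ortho(im,c,.39,.60,.13,.27,.034,2400); t=ortho(im,c,.39,.60,.13,.27,.073,2400); g=ortho(im,c,.53,.64,.31,.41,.07,2400)[:, :]
g=cv2.copyMakeBorder(g,0,b.shape[0]-g.shape[0],0,0,0) if g.shape[0]<b.shape[0] else g
o=cv2.hconcat([b,t,g])[:, :]; print(o.shape,m.get_time_s()); cv2.imwrite('pics/o4.png',cv2.resize(o,None,fx=.8,fy=.8,interpolation=cv2.INTER_AREA))
E
```

```text
(504, 912, 3) 14.3833
```

View pics/o4.png

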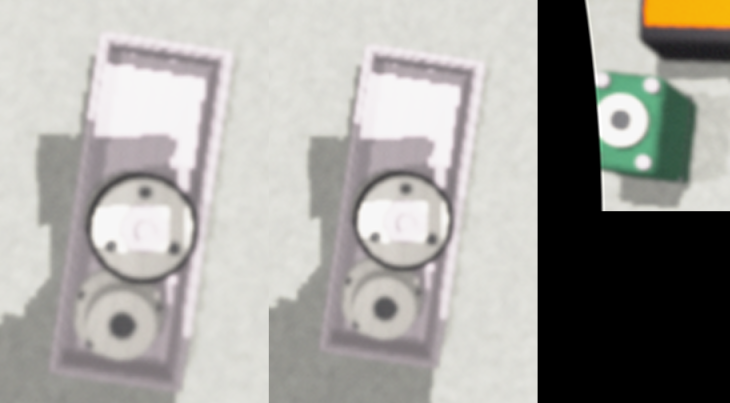

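The motor stands in the basket next to the hub, with about 64 mm free at the +x end for the gearbox. Gearbox boss is at (621,119) and its yaw is about -0.12. Next I'll place the gearbox.

```bash
python3 - <<'E'
from h import *
pick([.5773,.3655],np.pi/2-.118,.064)
s=place(bas(.053,-.001),np.pi/2+BY)
z=m.get_ee_pos()[2]
if z<.1145:
    m.grip(.06,30); p=m.get_ee_pos(); m.servo_line([p[0],p[1],.21],velocity=.2)
    m.reach([.52,.13,.33],down(0))
    c=m.get_calibration('wrist'); im=pic('wrist','w5')
    o=cv2.hconcat([ortho(im,c,.39,.60,.13,.27,.034,1900),ortho(im,c,.39,.60,.13,.27,.073,1900)]); cv2.imwrite('pics/o5.png',o)
    print(m.get_time_s())
E
```

```text
grip 0.03775823834189318 29.968868675641716
lifted 0.03786208359923146 [-1.17190518  0.65618274 -3.26975833]
stop True [0.54193454 0.18891126 0.11224091] [-1.01822263 -1.26076507  4.70820882] 20.0417
22.6417
```

View pics/o5.png

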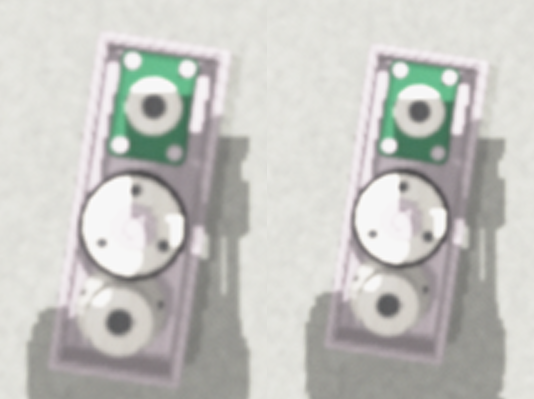

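All three sit upright on the floor: green gearbox at the top, motor in the middle, hub at the bottom. Now the lid.

```bash
cat >> h.py <<'E'
HM=np.array([.4227,-.1897]); WY=-.0506; ux=np.array([np.cos(WY),np.sin(WY)]); RH=np.hypot(.334,.037); A0=np.arctan2(.037,.334)
HZ=HM+.334*ux
def lidtcp(th): return np.r_[HZ-RH*np.cos(A0+th)*ux, .105+RH*np.sin(A0+th)+.051]
def lidang(p): return np.arcsin((p[2]-.051-.105)/RH)-A0
E
python3 - <<'E'
from h import *
m.grip(.042,15); m.reach([*HM,.28],down(WY)); s=m.servo_line([*HM,.193],velocity=.1,max_force=10)
print(s,m.get_ee_pos(),m.get_force(),m.get_time_s())
m.grip(0.0,15)
print(m.get_grip_width(),m.get_grasp_force(),m.get_force(),m.get_ee_pos(),m.get_qpos())
a=pic('side','s6'); b=pic('scene','c6')
cv2.imwrite('pics/p6.png',cv2.hconcat([cv2.resize(a[200:340,180:320],None,fx=2.8,fy=2.8),cv2.resize(b[110:250,60:200],None,fx=2.8,fy=2.8)]))
for th in (0.,.3,.62): print(m.inverse_kinematics(lidtcp(th),down(WY)))
E
```

```text
False [ 0.42305747 -0.18978645  0.19338232] [0.38081707 0.72911959 0.58435065] 25.5833
0.011548676963647418 14.99956101179123 [1.89189654 1.62280964 0.61234619] [ 0.42317755 -0.18979611  0.19312907] [-6.63540550e-01  4.79994642e-01  1.92533288e+00  7.25896228e-04
  7.35120658e-01 -6.13166088e-01]
[-6.63770926e-01  4.80063152e-01  1.92588264e+00 -4.44089210e-16
  7.35646859e-01 -6.13170926e-01]
[-6.32310075e-01  3.46605116e-01  1.77204142e+00 -4.44089210e-16
  1.02294611e+00 -5.81710075e-01]
[-5.72033486e-01  3.19741055e-01  1.52686301e+00 -4.44089210e-16
  1.29498859e+00 -5.21433486e-01]
```

View pics/p6.png

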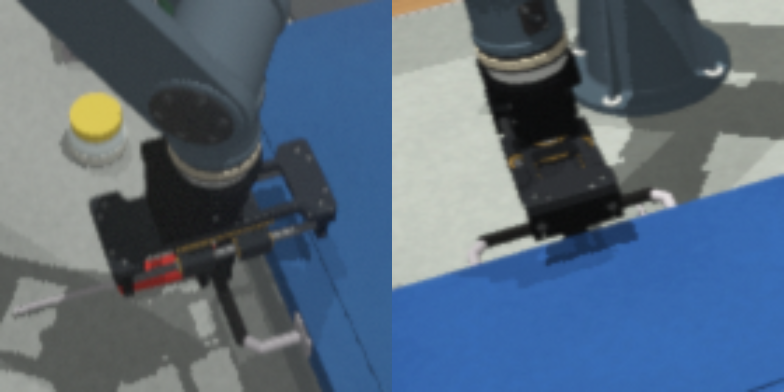

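The fingers hold the bar mid-way: width is 11.5 mm, pad force 15 N, and side forces are small. Raising in small arc steps.

```bash
python3 - <<'E'
from h import *
for th in np.r_[np.arange(.1,.51,.1),.55,.59,.62]:
    m.servo_line(lidtcp(th),velocity=.06)
    p=m.get_ee_pos(); print(round(th,2),round(lidang(p),3),np.round(m.get_force(),1),round(m.get_grasp_force(),1),round(m.get_grip_width(),4),m.get_time_s())
m.dwell(.3)
print(lidang(m.get_ee_pos()))
a=pic('side','s7'); b=pic('scene','c7')
cv2.imwrite('pics/p7.png',cv2.hconcat([cv2.resize(a[160:384,180:420],None,fx=1.6,fy=1.6),cv2.resize(b[90:314,20:260],None,fx=1.6,fy=1.6)]))
E
```

```text
0.1 0.1 [ 5.   2.2 -2.2] 15.0 0.0112 27.0333
0.2 0.199 [ 5.7  0.6 -2.7] 15.0 0.011 27.7417
0.3 0.299 [ 6.8  0.2 -3.9] 15.0 0.0113 28.45
0.4 0.398 [ 6.8  0.  -4.5] 15.0 0.0115 29.1583
0.5 0.496 [ 8.5 -0.7 -6.7] 15.0 0.0111 29.8667
0.55 0.545 [ 8.2 -0.1 -6.5] 15.1 0.0111 30.3
0.59 0.584 [ 8.5 -0.3 -8.1] 15.2 0.0111 30.675
0.62 0.613 [ 8.7 -0.4 -9.6] 15.4 0.0109 30.9917
0.6123922488881467
```

View pics/p7.png

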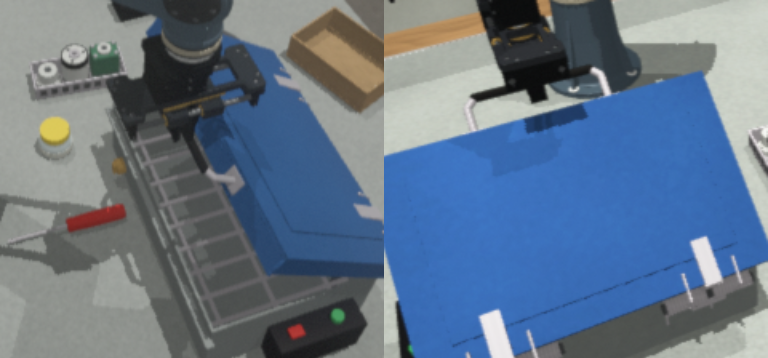

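The lid is up with the handle still held, and the three parts stand upright at side-crop (75,55). The pull is mostly radial, so I'll check the true lid angle from the bar's ends, at about scene (75,151) and (150,134) and side (309,269).

```bash
python3 - <<'E'
from h import *
b=cv2.imread('pics/c7.png'); a=cv2.imread('pics/s7.png'); uy=np.array([-np.sin(WY),np.cos(WY)])
def bar(th,y): t=lidtcp(th); return np.r_[t[:2]+uy*y,t[2]-.051]
b0=cv2.imread('pics/c6.png'); a0=cv2.imread('pics/s6.png')
for cam,im,im0 in (('scene',b,b0),('side',a,a0)):
  for I,ths in ((im0,(0.,)),(im,np.arange(.52,.72,.02))):
    for th in ths:
        out=[]
        for off in np.arange(-10,11):   # dark-line score at each column offset along vertical px shift
            pass
        g=cv2.cvtColor(I,6).astype('f4')
        ys=np.r_[np.linspace(-.068,-.035,20),np.linspace(.035,.068,20)] if cam=='scene' else np.linspace(-.066,-.035,20)
        P=np.array([px(cam,bar(th,y)) for y in ys],dtype='f4'); v=cv2.remap(g,P[:,:1],P[:,1:],1)
        print(cam,round(th,2),px(cam,bar(th,-.075)).round(1),px(cam,bar(th,.075)).round(1),'dark',round(float(v.mean()),1))
E
```

```text
scene 0.0 [ 92.7 196.2] [151.8 178.9] dark 28.2
scene 0.52 [ 78.3 156.3] [147.3 138.4] dark 137.9
scene 0.54 [ 77.9 155.2] [147.4 137.2] dark 134.2
scene 0.56 [ 77.4 154.2] [147.4 136.1] dark 113.7
scene 0.58 [ 77.  153.2] [147.5 135. ] dark 51.8
scene 0.6 [ 76.7 152.3] [147.6 134. ] dark 23.3
scene 0.62 [ 76.3 151.3] [147.8 133. ] dark 22.9
scene 0.64 [ 75.9 150.5] [147.9 132.1] dark 26.0
scene 0.66 [ 75.6 149.7] [148.1 131.2] dark 30.7
scene 0.68 [ 75.3 148.9] [148.3 130.3] dark 44.2
scene 0.7 [ 75.  148.2] [148.5 129.6] dark 75.0
side 0.0 [266.1 319.7] [245.6 267.7] dark 39.4
side 0.52 [296.1 274.3] [271.2 221.1] dark 87.1
side 0.54 [298.1 272.4] [272.9 219.1] dark 86.5
side 0.56 [300.1 270.4] [274.7 217.2] dark 86.2
side 0.58 [302.2 268.5] [276.5 215.3] dark 85.8
side 0.6 [304.3 266.5] [278.4 213.3] dark 66.2
side 0.62 [306.5 264.6] [280.4 211.4] dark 39.2
side 0.64 [308.8 262.6] [282.4 209.5] dark 59.5
side 0.66 [311.1 260.7] [284.4 207.6] dark 68.4
side 0.68 [313.4 258.7] [286.5 205.7] dark 57.5
side 0.7 [315.8 256.8] [288.6 203.8] dark 55.7
```

Both cameras put the lid at about 0.62-0.63, past the balance point. I'll nudge it slightly further for margin, then ease back to about 0.48.

```bash
python3 - <<'E'
from h import *
m.servo_line(lidtcp(.635),velocity=.04); m.dwell(.4); print(lidang(m.get_ee_pos()))
for th in (.6,.56,.52,.48): m.servo_line(lidtcp(th),velocity=.05)
m.dwell(.8)
p=m.get_ee_pos(); print(lidang(p),np.round(m.get_force(),1),m.get_grasp_force(),m.get_grip_width(),np.abs(m.get_joint_vel()).max(),m.get_time_s())
b=pic('scene','c8'); a=pic('side','s8'); uy=np.array([-np.sin(WY),np.cos(WY)])
def bar(th,y): t=lidtcp(th); return np.r_[t[:2]+uy*y,t[2]-.051]
for cam,I in (('scene',b),('side',a)):
    g=cv2.cvtColor(I,6).astype('f4'); ys=np.r_[np.linspace(-.068,-.035,20),np.linspace(.035,.068,20)] if cam=='scene' else np.linspace(-.066,-.035,20)
    r=[]
    for th in np.arange(.38,.60,.02):
        P=np.array([px(cam,bar(th,y)) for y in ys],dtype='f4'); r.append((round(th,2),round(float(cv2.remap(g,P[:,:1],P[:,1:],1).mean()))))
    print(cam,r)
E
```

```text
0.6267340088886266
0.47653256124899 [ 7.7  0.4 -5.7] 15.014568865299225 0.011178612074992019 0.001739810929217351 34.5
scene [(np.float64(0.38), 156), (np.float64(0.4), 153), (np.float64(0.42), 157), (np.float64(0.44), 136), (np.float64(0.46), 42), (np.float64(0.48), 22), (np.float64(0.5), 26), (np.float64(0.52), 40), (np.float64(0.54), 86), (np.float64(0.56), 116), (np.float64(0.58), 116)]
side [(np.float64(0.38), 111), (np.float64(0.4), 101), (np.float64(0.42), 83), (np.float64(0.44), 82), (np.float64(0.46), 57), (np.float64(0.48), 40), (np.float64(0.5), 48), (np.float64(0.52), 81), (np.float64(0.54), 81), (np.float64(0.56), 61), (np.float64(0.58), 53)]
```

The TCP and both cameras agree on a lid angle of about 0.48. It is still and gripped at 15 N, so I'm handing in.

```bash
python3 -c "
from workcell import manip as m
print(m.close_job())"
```

```text
the job is handed in; nothing more can be done
None
```

The job is handed in, with no verdict returned: the motor and green gearbox stand upright on the basket floor beside the hub, and the lid was raised to about 0.63 rad, then eased back to about 0.48 rad, where the gripper still holds its handle. (One of the 8 pictures I viewed was 867 px wide, over the 800 px limit.)

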